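Load the drained vial rack into the autosampler

TASK

Take the top vial rack from the draining stack by sliding it sideways, more than half its length, across the rack below before lifting it, without disturbing the two racks underneath. Turn it over so that its open wells face up, lay it flat in the nest of the autosampler's pulled-out loading tray, and then push the tray fully home. Leave everything else on the bench where it stands.

Things in the scene. Friction and masses are not known exactly. Their poses are not given: they have to be found in the camera images.
- rack_top: Rack to load, top of three equal white plastic racks stacked open side down: rigid block 96 x 60 x 24 mm (own x, y, z), about 0.16 kg, one 96 x 60 face open as 4 x 3 square wells, the other five faces closed. Origin: the block's centre. z points out of the OPEN face: down at the start, up at the end. Stands stably on a 60 x 24 mm end. Either lengthwise direction is right in the nest.
- rack_middle: The second rack, directly under rack_top, same shape, axes and size, open side down, loose, so the stack can shift or tip if the top rack is pressed down hard while it is slid. Must stay where it is (origin at its centre).
- rack_bottom: The lowest rack, under rack_middle, same shape, axes and size, open side down, loose, lying on a fixed black rubber mat of 150 x 130 x 6 mm. Must stay where it is (origin at its centre).
- nest (a point): Centre of the nest's floor on the autosampler's aluminium tray, 20 mm above the bench; moves with the tray. x along the nest's length, y towards the instrument, z up. The nest is 106 (x) x 70 mm (y), about 5 mm play round the rack; stops 10 mm high: at the ends over the middle 50 mm, on the long sides only at the corners, so 78 mm in the middle of each long side is open to fingers.
- push_plate (a point): Middle of the top edge of the outer face of the tray's upright aluminium push plate, 90 mm from the nest's centre along the nest's -y, 70 mm above the bench. The plate is 70 mm wide (along the nest's x), 8 mm thick, 50 mm high above the tray's floor. Pushing its outer face along the nest's +y sends the tray home.
- tray (a joint): Travel of the loading tray in m: 0 = fully home against its stop, 0.10 = fully out; starts 0.07 to 0.10 out. It slides stiffly (about 2 N) and stays where it is left.
- solvent_bottle: Amber bottle, 72 mm across, 170 mm high, standing on the far side of the bench; origin at the centre of its underside. Bystander.
- beaker: Glass beaker, 72 mm across, 90 mm high, far side of the bench; origin at the centre of its underside. Bystander.
- jar: Glass jar, 60 mm across, 75 mm high, far side of the bench; origin at the centre of its underside. Bystander.
- wrench: Steel wrench 150 mm long lying flat between stack and autosampler, towards the far side; x along it. Bystander. The bench nearer to the robot than this, between stack and tray, is clear and can be used for turning the rack.
- notebook: Grey notebook 140 x 100 x 12 mm lying near the robot, to its right; origin at the centre of its underside. Bystander.
- gas_filter: Steel gas filter cartridge 130 mm long, 44 mm thick, lying to the right of the stack; origin under its middle, x along it. Bystander.
- sampler: Autosampler, fixed, left on the bench: white housing 300 x 200 x 170 mm with a tower on top (320 mm high in all) and a low bed (10 mm) on which the tray slides. Origin on the bench under the nest's centre when the tray is home; x, y as the nest's. The housing's front is 55 mm from the origin along y.
Things that resemble listed ones, but are neither listed nor needed, are in the scene too. Leave any brown or red look-alike of the rack_top alone.

How it is judged:
On the way, in this order (a step that is already met when the one before it is completed fails the run):
1. the top rack has been slid sideways at least 45 mm while still at its height on the stack (horizontal distance between rack_top and rack_middle above 0.045 m and z of rack_top in the frame of rack_bottom between -0.058 and -0.038 m), for 0.1 s.
2. the rack lies in the nest, wells up, while the tray is still out by 40 mm or more (angle between rack_top's own z axis and vertical below 0.08 rad and horizontal distance between rack_top and nest below 0.01 m and z of rack_top in the frame of nest below 0.016 m and value of joint tray above 0.04 m), for 0.2 s.
At the end, for the whole second after the job is handed in: The rack lies at rest in the nest, wells up (within 0.08 rad), within 10 mm of the nest's centre, down on its floor (within 4 mm) and in line with it (0.12 rad); the tray is within 5 mm of home; the other two racks are within 15 mm of where they were (angle between rack_top's own z axis and vertical below 0.08 rad and horizontal distance between rack_top and nest below 0.01 m and z of rack_top in the frame of nest below 0.016 m and angle between the x axis of rack_top and the x axis of nest, either way round below 0.12 rad and value of joint tray below 0.005 m and linear speed of rack_top below 0.02 m/s and distance of each of rack_middle, rack_bottom from where it was at the start of the episode below 0.015 m); the robot touches nothing.
It fails at once if the top rack was lifted off the stack (by 15 mm) instead of being slid (horizontal distance between rack_top and rack_middle below 0.03 m and angle between rack_top's own z axis and vertical above 2.8 rad and z of rack_top in the frame of rack_bottom below -0.063 m).
It fails at once if the racks underneath were disturbed (15 mm) (distance of any of rack_middle, rack_bottom from where it was at the start of the episode above 0.015 m).
It fails at once if a bystander was moved by more than 40 mm (distance of any of solvent_bottle, beaker, jar, wrench, notebook, gas_filter from where it was at the start of the episode above 0.04 m).
It also fails if it takes over 69 s, if anything falls off the work surface, if the arm or the gripper's body presses on something with over 40 N, if the wrist force passes 120 N, or if a joint passes its speed limit or range.

ROBOT

A 6-joint arm with a two-finger parallel gripper is mounted at the origin on the work surface. World frame = base frame: x ahead of the robot, y to its left, z up, the work surface at z = 0. Lengths are in m, angles in rad, forces in N, time in s.
With the tool pointing down it reaches from about 0.2 to 0.875 m from the base axis. Payload 3.4 kg.
Tool frame: the origin (TCP) lies between the finger pads; the fingertips stand 25 mm ahead of it and the grasp point (between the pads) lies 6 mm ahead of it (r.nose_length is the z of the fingertips in the tool frame, in m); z points along the fingers, x is the direction in which the jaws open and shut, and the axes are right-handed (so a half turn about z gives the same grasp; the last joint's range is limited). The gripper opens to 94 mm and grips with 3 to 60 N. Pads are 16 mm wide; open, the fingers measure 119 mm over their backs; the gripper's body (75 mm by 177 mm) begins 78 mm behind the grasp point.
Start: joints at [0.985, 0.276, 1.505, -0, 1.361, -0.121], TCP at [0.258, 0.514, 0.23] pointing down, gripper open.
Joint ranges: [-2.89, 2.89], [-0.75, 2.08], [0.22, 2.7], [-1.18, 4.32], [0.11, 2.71], [-2.7, 2.7]. Speed limits (rad/s): [2.57, 2.57, 3.14, 3.14, 3.14, 3.14].

INTERFACE

Orientations are given as a unit quaternion [w, x, y, z].
In Python, from plant import r, gripper_to, inverse_kinematics, vision, models, telemetry gives the robot as it stands. Calls block until the motion is done:
- r.move_to(position, orientation): joint-space move of the TCP to a pose.
- r.move_l(position, rot=None, vel=0.15, guard=None): straight line of the TCP; rot=None keeps the orientation; vel is the mean speed in m/s. With guard (N) it stops when the force on the tool has changed by that much, and returns True; else False.
- r.movej(angles): joint-space move.
- gripper_to(opening, f_grip=None): finger opening in m; f_grip is the grip in N (None keeps the last); returns when the fingers have stopped.
- r.hold(seconds).
- inverse_kinematics(position, orientation): joint angles nearest the present ones, or None.
- vision.snapshot(name): name is "side" or "top"; returns the picture (384x512x3 uint8, red, green, blue); there is no depth.
- vision.get_calibration(name): a dict with "fx", "fy", "cx", "cy" (pixels), "position" and "orientation" of the camera in the world. Camera axes: x right, y down, z forward; pixel columns grow to the right and rows downward; lengths in m; the calibration is good to about 2 mm. A picture is of the moment at which its call begins. get_calibration takes no time and is no camera call.
A pose or a line that the arm cannot do raises r.PlanningError and nothing moves.
- r.sign_off(): hands the job in, once; it reports no verdict.
Trained networks look in the newest picture that a camera, given by its name, has taken for a name from the list of things; names that differ only in an ending like _2 or _b are one class to them, and where a whole thing is asked for, a point or a joint stands for the part that bears it (a point fixed in the world has none). Each returns a list of dicts, best first, with "score" (0 to 1); they miss things now and then, are a little off and sometimes report something else, mostly with a low value. They report only what shows in the picture. A call takes as long as a camera call. They do not tell look-alikes from the thing itself.
- models.boxes_of(thing, camera): "at" ([x, y, z] in m, in world coordinates, good to about 4 mm: the middle of the surface that is visible of it).
- models.regions_of(thing, camera): "pixels" (384x512 bool, what is visible of it).
- models.mark_of(thing, camera): "at" ([x, y, z] in m, in world coordinates, good to about 4 mm: a listed point, or the origin of a listed thing).
Readings, each from a call of its own:
- telemetry.current_t(): time.
- telemetry.current_joints(): joint angles.
- telemetry.current_dq(): joint speeds.
- telemetry.current_joint_efforts(): joint torques, N m.
- telemetry.current_ee_pos(): TCP position.
- telemetry.current_tool_rot(): TCP orientation.
- telemetry.current_wrist_force(): force on the tool from outside, world axes, zero at the start.
- telemetry.current_torque(): the same for the moment, N m.
- telemetry.current_opening(): finger opening in m.
Only numpy, scipy, OpenCV 4.12 (cv2) and the standard library are available. Lean on these libraries where they do the work, as an engineer would, in place of code of your own. Each camera call takes 0.05 s, during which the arm holds its last target. There are 200 camera calls.

## Working session

There is one attempt and no reset: what is moved stays moved. The work goes in short steps, each a Python script; the robot and the scene stay as the last script left them, time stands still between calls to the robot, and variables do not carry over. Pictures are saved under pics/ and viewed, about 8 in all and at most 12, crops included, and the job is handed in when it is done.

```bash
ls; mkdir -p pics; python3 - <<'E'
from plant import r, vision, models, telemetry
import cv2, numpy as np
a=[]
for c in("top","side"):
    im=vision.snapshot(c); cv2.imwrite(f"pics/{c}0.png",im[:,:,::-1]); k=vision.get_calibration(c); print(c,k)
    for t in["rack_top","rack_middle","rack_bottom","nest","push_plate","sampler"]+(["wrench","notebook","gas_filter","jar","beaker","solvent_bottle"] if c=="top" else []):
        print(t,[(np.round(d["at"],3).tolist(),round(d["score"],2)) for d in models.mark_of(t,c)[:4]])
print(telemetry.current_t(), r.nose_length)
E
```

```text
pics
top {'fx': 371.05101270008595, 'fy': 371.05101270008595, 'cx': 255.12026827503246, 'cy': 197.82671009636175, 'position': array([ 0.31019628, -0.05555347,  1.22279266]), 'orientation': array([ 0.07398729, -0.69874399,  0.70873336, -0.06308528])}
rack_top [([0.337, -0.435, 0.008], 0.97), ([0.527, -0.132, 0.013], 0.87), ([0.544, -0.284, 0.071], 0.85), ([0.708, -0.259, 0.013], 0.76)]
rack_middle [([0.536, 0.313, -0.0], 0.58), ([0.54, -0.29, 0.046], 0.37)]
rack_bottom [([0.299, -0.246, -0.001], 0.6), ([0.542, -0.294, 0.014], 0.51)]
nest [([0.531, 0.23, 0.019], 0.86)]
push_plate [([0.531, 0.147, 0.07], 0.79)]
sampler [([0.535, 0.312, 0.003], 0.87), ([0.498, -0.468, -0.002], 0.44)]
wrench [([0.639, -0.033, -0.002], 0.72)]
notebook [([0.303, -0.247, 0.0], 0.59)]
gas_filter [([0.501, -0.467, 0.001], 0.88)]
jar [([0.733, -0.133, 0.003], 0.82)]
beaker [([0.736, 0.008, 0.001], 0.69)]
solvent_bottle [([0.768, 0.124, 0.0], 0.61)]
side {'fx': 348.74201631033935, 'fy': 348.74201631033935, 'cx': 258.4400641932938, 'cy': 195.3673012719641, 'position': array([ 0.0960167 , -0.61273064,  0.68786556]), 'orientation': array([-0.38442369,  0.8663505 , -0.29334003,  0.12492741])}
rack_top [([0.527, -0.136, 0.013], 0.89), ([0.714, -0.257, 0.012], 0.86), ([0.544, -0.285, 0.066], 0.72), ([0.332, -0.436, 0.014], 0.65)]
rack_middle [([0.537, -0.289, 0.042], 0.69)]
rack_bottom [([0.54, 0.313, -0.001], 0.6), ([0.538, -0.291, 0.014], 0.52)]
nest [([0.534, 0.232, 0.017], 0.8), ([0.645, -0.039, 0.0], 0.37)]
push_plate [([0.53, 0.142, 0.069], 0.93)]
sampler [([0.534, 0.314, 0.003], 0.69)]
1.0 0.025
```

View pics/top0.png

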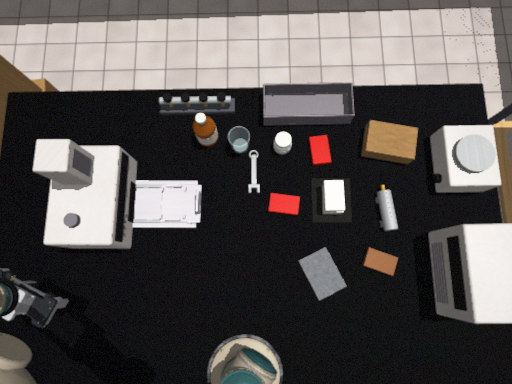

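View pics/side0.png

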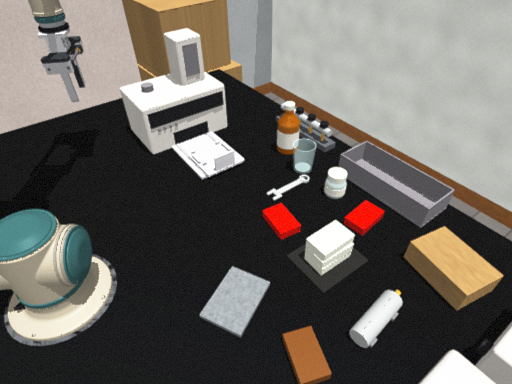

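The white stack at top-picture pixel (333,197) is on the black mat and contains `rack_top`. The red blocks at (285,204) and (320,150) and the brown one at (381,261) are the look-alikes, so I leave them alone. Next I measure the yaws, confirm the stack in a crop and check which tilts the arm can reach.

```bash
cat > h.py <<'E'
from plant import r, gripper_to, inverse_kinematics, vision, models, telemetry
import numpy as np, cv2
from scipy.spatial.transform import Rotation as R
def plane(px,cam,z):
    k=vision.get_calibration(cam); q=k["orientation"]; M=R.from_quat([q[1],q[2],q[3],q[0]]).as_matrix()
    px=np.atleast_2d(px).astype(float)
    d=np.c_[(px[:,0]-k["cx"])/k["fx"],(px[:,1]-k["cy"])/k["fy"],np.ones(len(px))]@M.T
    return k["position"]+d*((z-k["position"][2])/d[:,2])[:,None]
def quat(yaw,beta,flip=False):
    """tool z=(sin b,0,-cos b) turned by yaw; jaw axis = horizontal -y/+y of that frame"""
    z=np.array([np.sin(beta),0,-np.cos(beta)]); x=np.array([0,1. if not flip else -1.,0])
    M=np.c_[x,np.cross(z,x),z]; q=(R.from_euler("z",yaw)*R.from_matrix(M)).as_quat()
    return [q[3],*q[:3]],R.from_euler("z",yaw).apply(z)
def tcp(g,yaw,beta,flip=False):
    """pose for grasp point g (6 mm ahead of TCP)"""
    q,z=quat(yaw,beta,flip); return list(np.array(g)-.006*z),q
def mask(t,cam,near,z,tol=.05):
    best=None
    for d in models.regions_of(t,cam):
        ys,xs=np.nonzero(d["pixels"]); c=plane([xs.mean(),ys.mean()],cam,z)[0,:2]
        if np.linalg.norm(c-near)<tol: return d["pixels"],c,d["score"]
def rect(m,cam,z):
    cs,_=cv2.findContours(m.astype(np.uint8),cv2.RETR_EXTERNAL,cv2.CHAIN_APPROX_NONE)
    p=plane(max(cs,key=len)[:,0],cam,z)[:,:2].astype(np.float32)
    (c,s,a)=cv2.minAreaRect(p*1000); return np.round(c,1),np.round(s,1),round(a,1)
def save(cam,name,c=None,f=1):
    im=vision.snapshot(cam)[:,:,::-1]
    if c: im=im[c[1]:c[3],c[0]:c[2]]
    cv2.imwrite(f"pics/{name}.png",cv2.resize(im,None,fx=f,fy=f,interpolation=cv2.INTER_CUBIC))
E
python3 - <<'E'
from h import *
save("top","crop1",(295,160,375,235),5)
a=cv2.imread("pics/crop1.png"); save("top","crop2",(120,165,220,240),5); b=cv2.imread("pics/crop2.png")
vision.snapshot("side")
cv2.imwrite("pics/crops.png",cv2.resize(np.hstack([a,b]),None,fx=.88,fy=.88))
for t,n,z in[("rack_top",(.544,-.285),.078),("rack_middle",(.54,-.29),.054),("nest",(.53,.23),.02),("push_plate",(.53,.145),.07),("sampler",(.53,.36),.17)]:
    o=mask(t,"top",n,z,.12)
    if o: print(t,o[1],o[2],rect(o[0],"top",z))
for nm,g in dict(pick=(.544,-.285,.075),slid=(.494,-.285,.075),stand=(.42,.03,.065),nest=(.532,.231,.034)).items():
    for yaw in ([0] if nm!="stand" else [0,.8,1.57,-1.57]):
        print(nm,yaw,[(b,f,np.round(q,2).tolist()) for b in(-60,-45,-30,0,30,45,60) for f in(0,1) if (q:=inverse_kinematics(*tcp(g,yaw,np.radians(b),f))) is not None])
E
```

```text
rack_top [ 0.54137635 -0.28618024] 0.76 (array([ 540.9, -286.9]), array([63. , 96.1]), 89.0)
rack_middle [ 0.49180386 -0.29130247] 0.53 (array([ 491.9, -292. ]), array([25.3,  3.2]), 89.1)
nest [0.535145   0.20700592] 0.96 (array([535.6, 206.8]), array([131.8, 124.5]), 89.2)
push_plate [0.52453253 0.19647288] 0.94 (array([526.3, 196.4]), array([131.1, 125.8]), 89.2)
sampler [0.52954057 0.3905594 ] 0.66 (array([541.2, 368.1]), array([504.6, 325.6]), 88.9)
pick 0 [(-60, 0, [-0.39, 1.02, 0.91, -0.42, 2.18, -2.02]), (-60, 1, [-0.39, 1.02, 0.91, -0.42, 2.18, 1.12]), (-45, 0, [-0.42, 0.87, 1.07, -0.31, 1.93, -1.99]), (-45, 1, [-0.42, 0.87, 1.07, -0.31, 1.93, 1.15]), (-30, 0, [-0.46, 0.72, 1.24, -0.23, 1.66, -2.0]), (-30, 1, [-0.46, 0.72, 1.24, -0.23, 1.66, 1.14]), (0, 0, [-0.6, 0.45, 1.63, -0.0, 1.06, -2.17]), (0, 1, [-0.6, 0.45, 1.63, -0.0, 1.06, 0.97]), (30, 1, [-0.82, 0.32, 2.03, 0.77, 0.55, 0.13]), (45, 0, [-0.97, 0.36, 2.22, 1.51, 0.62, 2.42]), (45, 1, [-0.97, 0.36, 2.22, 1.51, 0.62, -0.72]), (60, 0, [-1.1, 0.52, 2.38, 1.9, 0.95, 1.84]), (60, 1, [-1.1, 0.52, 2.38, 1.9, 0.95, -1.3])]
s
[... 3046 characters left out ...]
1.96, -0.84, 1.38, 1.11]), (60, 1, [0.57, 0.64, 1.96, -0.84, 1.38, -2.03])]
nest 0 [(-60, 0, [0.19, 1.02, 1.03, 0.19, 2.12, -1.38]), (-60, 1, [0.19, 1.02, 1.03, 0.19, 2.12, 1.76]), (-45, 0, [0.2, 0.87, 1.19, 0.15, 1.86, -1.39]), (-45, 1, [0.2, 0.87, 1.19, 0.15, 1.86, 1.75]), (-30, 0, [0.22, 0.71, 1.36, 0.11, 1.58, -1.38]), (-30, 1, [0.22, 0.71, 1.36, 0.11, 1.58, 1.76]), (0, 0, [0.29, 0.45, 1.76, -0.0, 0.93, -1.28]), (0, 1, [0.29, 0.45, 1.76, -0.0, 0.93, 1.86]), (30, 0, [0.42, 0.34, 2.17, -0.95, 0.25, -0.26]), (45, 0, [0.51, 0.42, 2.36, 3.95, 0.5, 1.2]), (45, 1, [0.51, 0.42, 2.36, 3.95, 0.5, -1.94]), (60, 0, [0.61, 0.65, 2.53, 3.74, 1.08, 1.6]), (60, 1, [0.61, 0.65, 2.53, 3.74, 1.08, -1.55])]
```

View pics/crops.png

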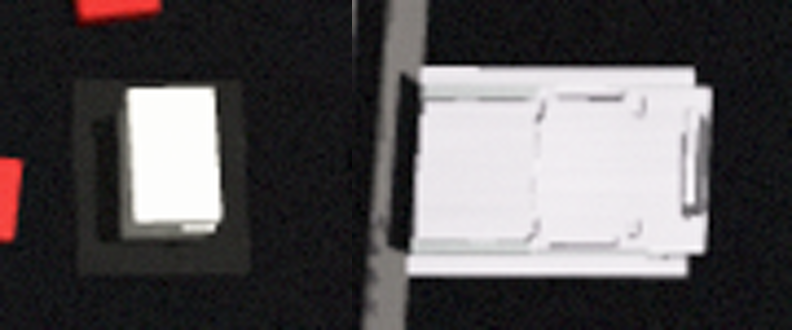

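```bash
cat > pk.py <<'E'
from h import *
print("nest px->", plane([173,202.7],"top",.025)[0])
Y=np.pi-.017; B=np.radians(45); C=np.array([.541,-.2865]); g=np.array([*(C+[.012,0]),.0755])
r.move_l([.258,.514,.36],vel=.3)
r.move_to([.42,-.05,.36],quat(np.pi/1,0)[0])
z=quat(Y,B)[1]
p,q=tcp(g-.13*z,Y,B); r.move_to(p,q)
gripper_to(.085,25)
print("t",telemetry.current_t())
E
python3 - <<'E'
from pk import *
save("side","s1",(200,120,440,320),3)
for c in("side",):
    o=[(np.round(d["at"],3).tolist(),round(d["score"],2)) for d in models.mark_of("rack_top",c)]; print(c,o)
print(telemetry.current_ee_pos(),telemetry.current_t())
E
```

```text
nest px-> [0.53379802 0.23224288 0.025     ]
t 5.8833
side [([0.335, -0.432, 0.015], 0.89), ([0.541, -0.286, 0.066], 0.64), ([0.712, -0.26, 0.009], 0.63), ([0.526, -0.137, 0.013], 0.57)]
[ 0.64907123 -0.28804593  0.17219946] 5.9833
```

View pics/s1.png

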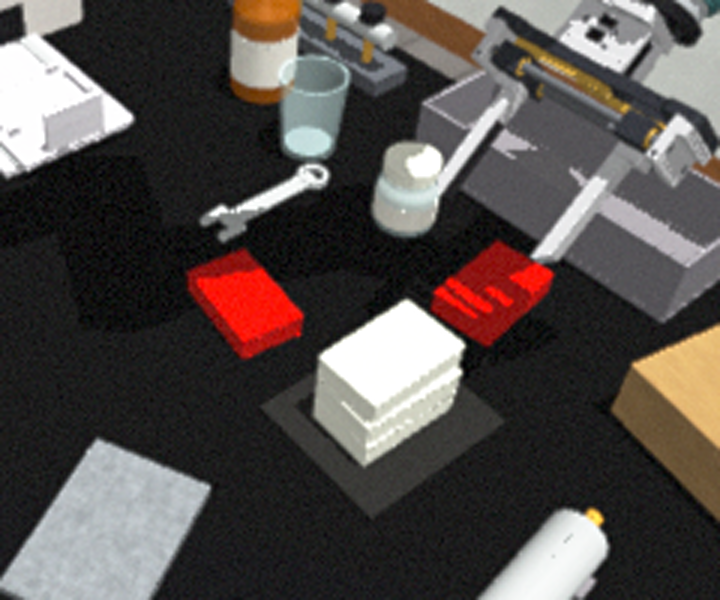

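The crop confirms the white stack on the mat at (390,380), with the jaws lined up outward of it and pointing back at it. Now grip and slide.

```bash
python3 - <<'E'
from h import *
Y=np.pi-.017; B=np.radians(45); g=np.array([.553,-.2865,.0755])
p,q=tcp(g,Y,B)
print("guard",r.move_l(p,vel=.1,guard=5), telemetry.current_ee_pos()-p)
gripper_to(.03,25); print("open",telemetry.current_opening(),telemetry.current_wrist_force())
d=np.array([np.cos(Y),np.sin(Y),0])*.058
r.move_l(np.array(p)+d,vel=.06); print("F",telemetry.current_wrist_force(),telemetry.current_opening()); r.hold(.15)
save("side","s2",(200,120,440,320),3)
for c in("side",):
  for t in("rack_top","rack_middle","rack_bottom"): print(t,[(np.round(x["at"],3).tolist(),round(x["score"],2)) for x in models.mark_of(t,c)])
print(telemetry.current_t())
E
```

```text
guard False [ 5.10164480e-04 -8.12986851e-05  2.53790203e-04]
open 0.060011498084415325 [ 0.86493647 -0.26573181  1.13593689]
F [-1.39596199  0.1148932  -0.28431354] 0.06004139040744641
rack_top [([0.528, -0.134, 0.012], 0.95), ([0.336, -0.437, 0.016], 0.9), ([0.486, -0.284, 0.066], 0.84), ([0.713, -0.261, 0.012], 0.6)]
rack_middle [([0.538, -0.289, 0.042], 0.62)]
rack_bottom [([0.539, -0.291, 0.015], 0.75)]
9.4083
```

View pics/s2.png

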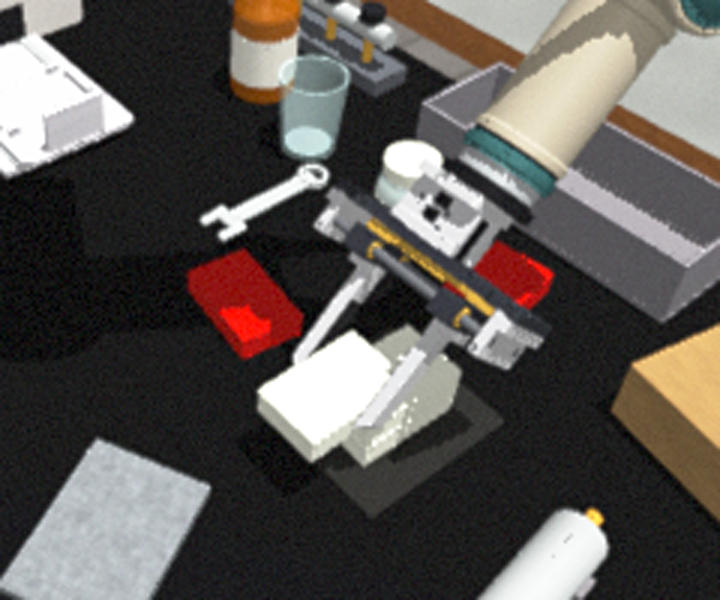

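The top rack at (330,390) has slid about 54 mm and the two lower racks have not moved. Next I lift it, turn it and stand it on end.

```bash
python3 - <<'E'
from h import *
p=np.array(telemetry.current_ee_pos()); r.move_l(p+[0,0,.15],vel=.15)
S=-np.pi/2; b=-np.radians(45)
p,q=tcp([.42,.03,.2],S,b); r.move_to(p,q)
p,q=tcp([.42,.03,.075],S,b); r.move_l(p,vel=.15)
p,q=tcp([.42,.03,.052],S,b); print("touch",r.move_l(p,vel=.025,guard=3))
e=np.array(telemetry.current_ee_pos()); z=quat(S,b)[1]; print("grasp pt",e+.006*z,telemetry.current_wrist_force(),telemetry.current_opening(),telemetry.current_t())
save("side","s3",(140,100,340,300),3)
print([(np.round(x["at"],3).tolist(),round(x["score"],2)) for x in models.mark_of("rack_top","side")])
E
```

```text
touch True
grasp pt [0.42038763 0.02988147 0.05886037] [ 0.32536881 -0.7575951   0.72403042] 0.05955998727199534 13.8667
[([0.335, -0.434, 0.015], 0.81), ([0.711, -0.262, 0.012], 0.76), ([0.526, -0.136, 0.01], 0.67), ([0.42, 0.045, 0.049], 0.42)]
```

View pics/s3.png

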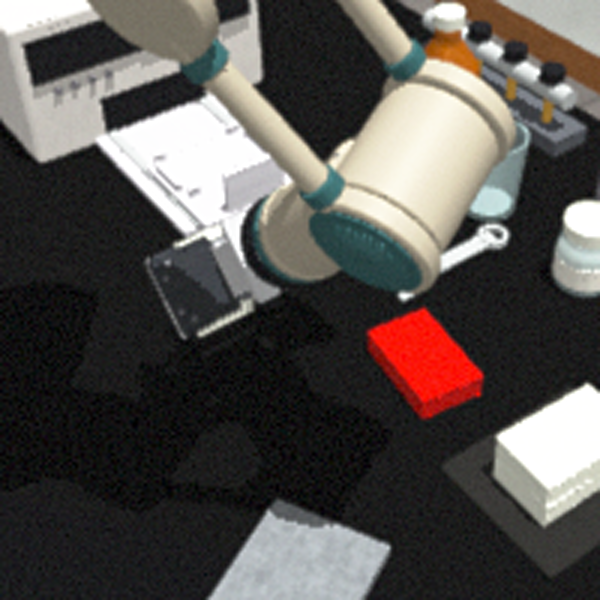

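The mark at (0.42, 0.045, 0.049) puts the rack standing upright, but the arm hides it in the picture. I release, back off and look.

```bash
python3 - <<'E'
from h import *
S=-np.pi/2; b=-np.radians(45); z=quat(S,b)[1]
gripper_to(.09); e=np.array(telemetry.current_ee_pos()); r.move_l(e-.1*z,vel=.15)
p,q=tcp([.42,.16,.20],S,np.radians(50))
r.move_l(e-.1*z+[0,0,.12],vel=.25)
r.move_to([.42,.03,.30],quat(S,0)[0]); r.move_to(p,q)
for c,w in(("top",(205,165,285,225)),("side",(200,150,300,225))):
    save(c,"x_"+c,w,4)
    print([(np.round(x["at"],3).tolist(),round(x["score"],2)) for x in models.mark_of("rack_top",c)])
    o=mask("rack_top",c,(.42,.04),.05,.06)
    if o: print(o[1],o[2],rect(o[0],c,.096))
a=cv2.imread("pics/x_top.png");b=cv2.imread("pics/x_side.png")
h=300;a=cv2.resize(a,(400,h));b=cv2.resize(b,(400,h));cv2.imwrite("pics/s4.png",np.hstack([a,b]))
print(telemetry.current_t())
E
```

```text
[([0.335, -0.435, 0.007], 0.98), ([0.711, -0.261, 0.01], 0.75), ([0.527, -0.136, 0.014], 0.6), ([0.422, 0.042, 0.056], 0.55)]
[0.42379193 0.0404656 ] 0.63 (array([419.6,  36.8]), array([27.5, 64.1]), 89.9)
[([0.714, -0.259, 0.012], 0.94), ([0.527, -0.134, 0.014], 0.9), ([0.419, 0.042, 0.048], 0.81), ([0.336, -0.434, 0.016], 0.73)]
[0.42008501 0.03941232] 0.75 (array([399.2,  -4.8]), array([135.1,  62.6]), 64.6)
18.1
```

View pics/s4.png

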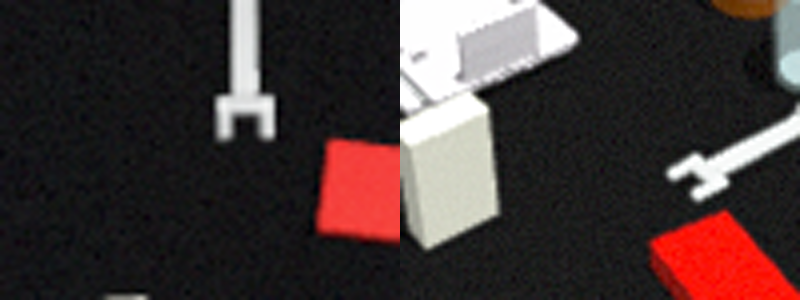

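The rack stands upright at (0.42, 0.039), closed face toward −y (side crop, (450,170)). I regrasp it from the open side, turn it and hover over the nest.

```bash
python3 - <<'E'
from h import *
S=-np.pi/2; b=np.radians(50); g=np.array([.4204,.049,.050]); z=quat(S,b)[1]
p,q=tcp(g-.11*z,S,b); r.move_to(p,q); gripper_to(.09)
p,q=tcp(g,S,b); print("guard",r.move_l(p,vel=.1,guard=4))
gripper_to(.03,25); print("open",telemetry.current_opening(),telemetry.current_wrist_force())
r.move_l(np.array(p)+[0,0,.15],vel=.2)
N=np.array([.533,.231]); Y=-.017; b=-np.radians(40)
for zz,v in((.20,0),(.075,.15)):
    p,q=tcp([N[0]+.002,N[1],zz],Y,b)
    r.move_l(p,vel=v) if v else r.move_to(p,q)
r.hold(.2); save("side","y_s",(160,110,260,185),4); save("top","y_t",(120,165,220,240),4)
for c in("side","top"):
    for t in("rack_top","nest"): print(c,t,[(np.round(x["at"],3).tolist(),round(x["score"],2)) for x in models.mark_of(t,c)])
a=cv2.imread("pics/y_s.png");b=cv2.imread("pics/y_t.png"); cv2.imwrite("pics/s5.png",np.hstack([a,b]))
print(telemetry.current_opening(),telemetry.current_t())
E
```

```text
guard False
open 0.05953942424614806 [0.09560463 1.52997831 1.06904898]
side rack_top [([0.711, -0.26, 0.01], 0.95), ([0.334, -0.434, 0.015], 0.72), ([0.534, 0.232, 0.066], 0.59), ([0.525, -0.133, 0.01], 0.57), ([0.769, 0.123, 0.0], 0.24)]
side nest [([0.534, 0.236, 0.018], 0.6)]
top rack_top [([0.527, -0.132, 0.015], 0.96), ([0.709, -0.26, 0.011], 0.89), ([0.338, -0.437, 0.01], 0.74)]
top nest [([0.529, 0.235, 0.021], 0.88), ([0.527, 0.143, 0.07], 0.54)]
0.05975267001962785 24.7833
```

View pics/s5.png

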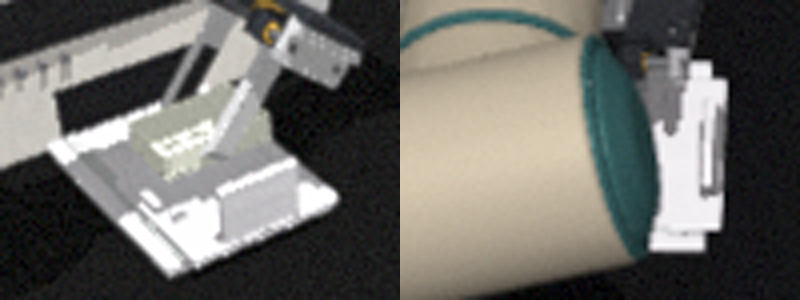

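The wells (175,140) face up, above the nest and aligned with it. I descend with a force guard.

```bash
python3 - <<'E'
from h import *
N=np.array([.533,.2325]); Y=-.017; b=-np.radians(40); zt=quat(Y,b)[1]
p,q=tcp([N[0]+.002,N[1],.060],Y,b); r.move_l(p,vel=.08)
p,q=tcp([N[0]+.002,N[1],.0395],Y,b); print("touch",r.move_l(p,vel=.03,guard=4))
print("grasp",np.array(telemetry.current_ee_pos())+.006*zt,telemetry.current_wrist_force())
print([(np.round(x["at"],3).tolist(),round(x["score"],2)) for x in (vision.snapshot("side"),models.mark_of("rack_top","side"))[1]],telemetry.current_t())
E
```

```text
touch True
grasp [0.53489852 0.23245582 0.04190544] [1.28597086 0.30900341 4.25514737]
[([0.531, 0.236, 0.032], 0.9), ([0.336, -0.435, 0.014], 0.86), ([0.526, -0.137, 0.012], 0.67), ([0.712, -0.26, 0.009], 0.64)] 25.8167
```

```bash
python3 - <<'E'
from h import *
Y=-.017; b=-np.radians(40); z=quat(Y,b)[1]
gripper_to(.085); e=np.array(telemetry.current_ee_pos()); r.move_l(e-.06*z,vel=.1); r.move_l(e-.06*z+[0,0,.2],vel=.25)
r.move_to([.42,.02,.30],quat(-np.pi/2,0)[0])
r.hold(.1); save("side","z_s",(160,110,260,185),4); save("top","z_t",(120,165,220,240),4)
for c in("side","top"):
    for t in("rack_top","nest","push_plate"): print(c,t,[(np.round(x["at"],3).tolist(),round(x["score"],2)) for x in models.mark_of(t,c)])
a=cv2.imread("pics/z_s.png");b=cv2.imread("pics/z_t.png"); cv2.imwrite("pics/s6.png",np.hstack([a,b]))
print(telemetry.current_t())
# push poses
for bt in(0,.3,.5,.8):
  for f in(0,1):
    print(bt,f,[ (None if (q:=inverse_kinematics(*tcp([.532,y,.06],np.pi/2-.017,bt,f))) is None else np.round(q,2).tolist()) for y in(.10,.22)])
E
```

```text
side rack_top [([0.336, -0.434, 0.015], 0.92), ([0.536, 0.235, 0.034], 0.82), ([0.523, -0.134, 0.013], 0.8), ([0.71, -0.257, 0.01], 0.58)]
side nest [([0.534, 0.235, 0.018], 0.77)]
side push_plate [([0.528, 0.143, 0.07], 0.78)]
top rack_top [([0.53, -0.133, 0.013], 0.91), ([0.71, -0.258, 0.01], 0.84), ([0.532, 0.235, 0.036], 0.61), ([0.336, -0.439, 0.01], 0.57)]
top nest [([0.532, 0.235, 0.02], 0.6)]
top push_plate []
29.6917
0 0 [None, None]
0 1 [[0.06, 0.37, 1.82, -0.0, 0.96, 0.07], [0.27, 0.41, 1.74, -0.0, 0.99, 0.29]]
0.3 0 [None, None]
0.3 1 [[-0.15, 0.38, 1.86, 0.36, 0.98, -0.35], [0.08, 0.39, 1.83, 0.38, 0.92, -0.14]]
0.5 0 [[-0.28, 0.42, 1.88, 0.56, 1.05, 2.55], None]
0.5 1 [[-0.28, 0.42, 1.88, 0.56, 1.05, -0.6], [-0.05, 0.42, 1.89, 0.63, 0.96, -0.43]]
0.8 0 [[-0.43, 0.54, 1.9, 0.77, 1.22, 2.26], [-0.22, 0.51, 1.95, 0.91, 1.1, 2.33]]
0.8 1 [[-0.43, 0.54, 1.9, 0.77, 1.22, -0.89], [-0.22, 0.51, 1.95, 0.91, 1.1, -0.81]]
```

View pics/s6.png

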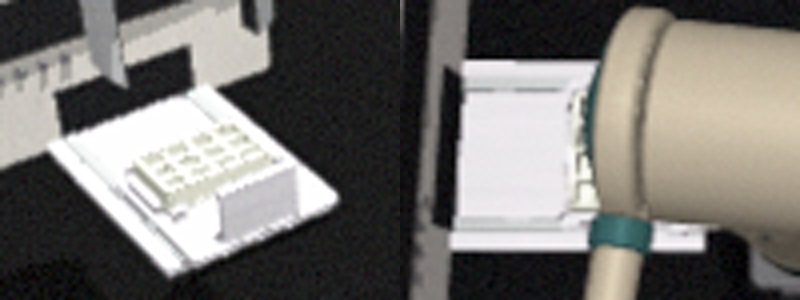

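The rack lies flat in the nest, wells up (side crop, (200,160)), within about 2 mm of the nest's centre. Now I push the tray home with closed fingertips.

```bash
python3 - <<'E'
from h import *
Y=np.pi/2-.017; b=.7; q,z=quat(Y,b,True)
P=lambda y,zz:list(np.array([.531+.017*(y-.145),y,zz])-.025*z)
gripper_to(0.0,10)
r.move_to(P(.09,.15),q); r.move_l(P(.09,.052),vel=.15)
print(r.move_l(P(.205,.052),vel=.06,guard=20), telemetry.current_wrist_force())
print(r.move_l(P(.250,.052),vel=.02,guard=12)); r.hold(.2)
e=np.array(telemetry.current_ee_pos())+.025*z; print("tip",e,telemetry.current_wrist_force())
r.move_l(P(e[1]-.06,.06),vel=.12); r.move_l(P(.12,.2),vel=.2); r.move_to([.40,-.05,.30],quat(-np.pi/2,0)[0]); r.hold(.2)
save("side","f",(130,70,380,270),3)
vision.snapshot("top")
for c in("side","top"):
    for t in("rack_top","rack_middle","rack_bottom","nest","push_plate","sampler"): print(c,t,[(np.round(x["at"],3).tolist(),round(x["score"],2)) for x in models.mark_of(t,c)])
print(telemetry.current_t())
E
```

```text
False [-0.23397447 -1.12358326  0.37946712]
True
tip [0.53242513 0.21553472 0.05114752] [-0.01175197 -3.36902575  2.66799778]
side rack_top [([0.527, -0.135, 0.008], 0.85), ([0.336, -0.437, 0.014], 0.63), ([0.71, -0.26, 0.013], 0.57), ([0.536, 0.313, 0.032], 0.56)]
side rack_middle [([0.536, -0.293, 0.041], 0.84)]
side rack_bottom [([0.538, -0.292, 0.014], 0.58)]
side nest [([0.536, 0.313, 0.019], 0.81), ([0.736, 0.012, 0.003], 0.53), ([0.534, 0.223, 0.071], 0.41)]
side push_plate [([0.535, 0.225, 0.07], 0.7)]
side sampler [([0.536, 0.317, -0.001], 0.59)]
top rack_top [([0.711, -0.257, 0.011], 0.94), ([0.334, -0.438, 0.011], 0.79), ([0.536, 0.315, 0.036], 0.61), ([0.73, -0.136, 0.003], 0.22)]
top rack_middle [([0.539, -0.292, 0.042], 0.58)]
top rack_bottom [([0.54, -0.293, 0.021], 0.43)]
top nest [([0.533, 0.314, 0.018], 0.89)]
top push_plate [([0.53, 0.223, 0.072], 0.89)]
top sampler [([0.535, 0.313, 0.0], 0.61)]
39.0583
```

View pics/f.png

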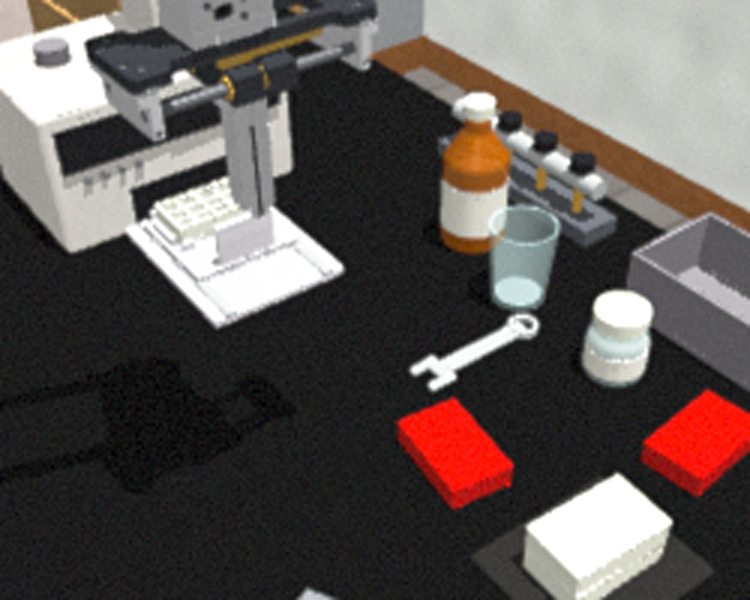

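The tray looks home (nest 0.3135, sampler origin 0.313–0.317). The guard stopped the push at 12 N, so I push once more, firmer, to make sure the tray is on its stop.

```bash
python3 - <<'E'
from h import *
Y=np.pi/2-.017; b=.7; q,z=quat(Y,b,True)
P=lambda y,zz:list(np.array([.531+.017*(y-.145),y,zz])-.025*z)
r.move_to(P(.14,.15),q); r.move_l(P(.17,.052),vel=.15); r.move_l(P(.205,.052),vel=.06)
print(r.move_l(P(.235,.052),vel=.02,guard=25))
e=np.array(telemetry.current_ee_pos())+.025*z; print("tip",e,telemetry.current_wrist_force())
r.move_l(P(.15,.06),vel=.12); r.move_l(P(.12,.2),vel=.2); r.move_to([.35,-.05,.32],quat(-np.pi/2,0)[0]); r.hold(.2)
vision.snapshot("side");vision.snapshot("top")
for c in("side","top"):
    for t in("rack_top","nest","push_plate","sampler"): print(c,t,[(np.round(x["at"],3).tolist(),round(x["score"],2)) for x in models.mark_of(t,c) if x["at"][1]>.15])
print(telemetry.current_t()); r.sign_off()
E
```

```text
True
tip [0.53255283 0.21589663 0.05123741] [-0.3612556  -4.3895857   3.65292558]
side rack_top [([0.536, 0.314, 0.034], 0.79)]
side nest [([0.535, 0.312, 0.018], 0.72)]
side push_plate [([0.531, 0.223, 0.072], 0.63)]
side sampler [([0.537, 0.311, 0.001], 0.95)]
top rack_top [([0.537, 0.316, 0.039], 0.71)]
top nest [([0.532, 0.315, 0.022], 0.66)]
top push_plate [([0.53, 0.223, 0.072], 0.59)]
top sampler [([0.536, 0.315, 0.002], 0.9), ([0.529, 0.313, 0.021], 0.22)]
45.7417
the job is handed in; nothing more can be done
```

The top rack is in the nest with its wells up and the tray is pushed home. I handed the job in at about 46 s of the 69 s allowed; no verdict is reported.

**What I did:**
- I slid the rack about 54 mm across the one below before lifting it.
- I turned it over in two 90° steps, standing it on end in between.
- I laid it in the nest and pushed the tray home with closed fingertips.

**Last checks:**
- **Rack in nest:** its position reads within about 5 mm of the nest's centre in the last pictures. That is within the networks' 4 mm error on each reading and the 10 mm limit. I judged flatness and the nest alignment from the pictures and the set-down pose, and did not measure them separately at the end.
- **Rack height:** the centre reads 14–17 mm above the nest mark, against 12 mm for a rack lying on the floor. The fingers touched down within 0.3 mm of the expected height, so I trust the contact over that reading.
- **Tray home:** a second push with a 25 N guard moved it only 0.4 mm further. The nest and sampler marks agree to about 1 mm.
- **Other two racks:** last measured after the first tray push, both were within about 4 mm of their first readings.
- **Bystanders:** I saw no contact with any of them. Those in the last picture stand where they were; I did not re-measure them, and the notebook and gas filter were mostly or wholly out of that picture.

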